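# Rack the rework nozzles by size

### The arm

A 6-joint arm with a two-finger parallel gripper is mounted at the origin on a cart in front of the work surface, level with it; the furniture and walls round the work are solid. World frame = base frame: x ahead of the robot, y to its left, z up, the work surface at z = 0. Lengths are in mm, angles in degrees, forces in N, time in s.
With the tool pointing down it reaches from about 350 to 850 mm from the base axis. Payload 8.1 kg.
Tool frame: the origin (TCP) lies where the fingers leave the gripper's body, on its centre line; the fingertips stand 73 mm ahead of it and the grasp point (between the pads) lies 54 mm ahead of it; z points along the fingers, y is the line along which they close (so a half turn about z gives the same grasp; the last joint's range is limited). The gripper opens to 85 mm and grips with 20 to 120 N. Pads are 22 mm wide; open, the fingers measure 114 mm over their backs; the gripper's body (76 mm by 85 mm) begins 54 mm behind the grasp point. The pads swing forward as they close: fully open they stand 13 mm farther back than shut.
Start: joints at [65.81, 7.471, 85.268, -0, 87.261, -4.893], TCP at [198.26, 566.303, 303.892] pointing down, gripper open.
Joint ranges: [-169.43, 169.43], [-51.17, 129.36], [1.28, 143.12], [-76.62, 256.62], [0, 156.53], [-152.29, 152.29]. Speed limits (degrees/s): [136.94, 136.94, 159.86, 180, 180, 180].

### API

Orientations are given as [roll, pitch, yaw] about the fixed x, y, z axes, in that order (R = Rz(yaw) Ry(pitch) Rx(roll)).
In Python, from bench import sense, optics, r gives the robot as it stands.
- The arm moves only by the tool servo_tool, never from a script. Its argument "plan" is a list that holds one entry, the list of rows, each a list of 5 numbers: the shift along the world's x, y, z in m, then the turn about the world's z in degrees, then the finger opening in m, from 0 to 0.0854. A call has 1 to 10 rows; each row shifts and turns the commanded pose from where the row before left it; what a row does not reach is not made up. A row lasts 1/10 s, in which the tool goes at most 50 mm and 8.59 degrees, less where a joint would pass 70% of its speed; a pose out of reach is approached as far as the arm can. A call is refused whole if a number of a shift passes 0.05 or a number of a turn 8.59, either way. A call with a gripper value outside its range is refused whole. The fingers move at their own pace and stop on an object; "force" is the grip in N (left out, the last holds). Time passes only in rows, so rows that do not move let the fingers close. It gives the time, the measured TCP pose, the force, the opening and the grip force at its end, in the units of the state.
- sense(): the state, without advancing time (a new reading comes with each control period).
- optics.snapshot(name): name is "side" or "top"; returns a dict with "frame" (384x512x3 uint8, blue, green, red), "fx", "fy", "cx", "cy" (pixels), "cam_to_world" (4x4, takes a point from camera to world coordinates). Camera axes: x right, y down, z forward; pixel columns grow to the right and rows downward; lengths in mm; the calibration is good to about 2 mm. A picture is of the moment at which its call begins. There is no depth.
- r.hand_in(): hands the job in; it is judged then, once.
The state is a dict: "time": time; "joint_pos": joint angles; "qd": joint speeds; "joint_efforts": joint torques, N m; "tool_pos": TCP position; "tcp_rot": TCP orientation; "ft_force": force on the tool from outside, world axes, zero at the start; "wrist_torque": the same for the moment, N m; "finger_gap": finger opening in mm; "grip_force": force on a finger pad.
Only numpy, scipy, OpenCV 4.12 (cv2) and the standard library are available. Lean on these libraries where they do the work, as an engineer would, in place of code of your own. Each camera call takes 0.05 s, during which the arm holds its last target. There are 200 camera calls.

### The job

Put the four square hot-air nozzles on the tapered nozzle stand in order of size, the smallest on the post at the narrow end up to the largest on the post at the wide end. Each must stand upright with its open head down over its post, flat on its pad, centred on the pad and square to it.

Things in the scene. Friction and masses are not known exactly. Their poses are not given: they have to be found in the camera images.
- nozzle_20_mid (a point): The smallest of four bare steel nozzles, 58 mm tall: hollow square head 20 x 20 x 18 mm, open below (2 mm walls, 15 mm deep inside), a cone up to 24 mm, then a round neck 18 mm thick, to be gripped. The point is on its axis, 29 mm above the foot; z up, x and y square to the head. A clamp ear sticks out of the neck to x = +14 mm, 46 to 55 mm up: best close the fingers along y.
- nozzle_30_mid (a point): The second smallest of four bare steel nozzles, 58 mm tall: hollow square head 30 x 30 x 18 mm, open below (2 mm walls, 15 mm deep inside), a cone up to 24 mm, then a round neck 18 mm thick, to be gripped. The point is on its axis, 29 mm above the foot; z up, x and y square to the head. A clamp ear sticks out of the neck to x = +14 mm, 46 to 55 mm up: best close the fingers along y.
- nozzle_41_mid (a point): The second largest of four bare steel nozzles, 58 mm tall: hollow square head 41 x 41 x 18 mm, open below (2 mm walls, 15 mm deep inside), a cone up to 24 mm, then a round neck 18 mm thick, to be gripped. The point is on its axis, 29 mm above the foot; z up, x and y square to the head. A clamp ear sticks out of the neck to x = +14 mm, 46 to 55 mm up: best close the fingers along y.
- nozzle_53_mid (a point): The largest of four bare steel nozzles, 58 mm tall: hollow square head 53 x 53 x 18 mm, open below (2 mm walls, 15 mm deep inside), a cone up to 24 mm, then a round neck 18 mm thick, to be gripped. The point is on its axis, 29 mm above the foot; z up, x and y square to the head. A clamp ear sticks out of the neck to x = +14 mm, 46 to 55 mm up: best close the fingers along y.
- station_1: The first station, at the narrow end of the nozzle stand: a fixed dark pad 21 x 21 x 2 mm with an upright post in its middle, 7 mm thick, pointed, 12 mm above the pad. Origin: centre of the pad's underside, 8 mm above the bench; z up, y along the row from narrow to wide end. The stand is a fixed tapered aluminium plate 181 mm long, 26 to 62 mm wide; nozzles on it have 10 mm gaps.
- station_2: The second station of the nozzle stand: a fixed dark pad 31 x 31 x 2 mm with an upright post in its middle, 7 mm thick, pointed, 12 mm above the pad. Origin: centre of the pad's underside, 8 mm above the bench; z up, y along the row from narrow to wide end. The stand is a fixed tapered aluminium plate 181 mm long, 26 to 62 mm wide; nozzles on it have 10 mm gaps.
- station_3: The third station of the nozzle stand: a fixed dark pad 42 x 42 x 2 mm with an upright post in its middle, 7 mm thick, pointed, 12 mm above the pad. Origin: centre of the pad's underside, 8 mm above the bench; z up, y along the row from narrow to wide end. The stand is a fixed tapered aluminium plate 181 mm long, 26 to 62 mm wide; nozzles on it have 10 mm gaps.
- station_4: The fourth station, at the wide end of the nozzle stand: a fixed dark pad 54 x 54 x 2 mm with an upright post in its middle, 7 mm thick, pointed, 12 mm above the pad. Origin: centre of the pad's underside, 8 mm above the bench; z up, y along the row from narrow to wide end. The stand is a fixed tapered aluminium plate 181 mm long, 26 to 62 mm wide; nozzles on it have 10 mm gaps.
- lamp_arm (a point): A point on the fixed white arm of the magnifier lamp, no part of the job: the arm, 60 mm thick, runs from its pole at x 0.27, y -0.05 out to x 0.74, y -0.17, 0.42 to 0.51 m above the bench. Nozzles and stand are all to its left (y over 0.07); a robot starting on its right must first pass above it.
Mind the look-alikes: they are no part of the job. Leave any blue look-alike of the part that bears nozzle_41_mid alone. What is shaped like the part that bears nozzle_30_mid but turquoise is not meant.

How it is judged (in metres and radians):
At the end, for the whole second after the job is handed in: Each nozzle stands on the station of its rank (smallest at the narrow end, largest at the wide end), its axis within 9 mm of the post's, its foot flat on the pad (height within 3 mm, upright within 4.5 degrees), its sides within 11 degrees of the pad's (any quarter turn); all released and at rest (horizontal distance between nozzle_20_mid and station_1 below 0.009 m and z of nozzle_20_mid in the frame of station_1 between 0.028 and 0.034 m and angle between each of nozzle_20_mid, nozzle_30_mid, nozzle_41_mid, nozzle_53_mid's own z axis and vertical below 0.08 rad and (angle between the x axis of nozzle_20_mid and the x axis of station_1, either way round below 0.2 rad or angle between the x axis of nozzle_20_mid and the y axis of station_1, either way round below 0.2 rad) and horizontal distance between nozzle_30_mid and station_2 below 0.009 m and z of nozzle_30_mid in the frame of station_2 between 0.028 and 0.034 m and (angle between the x axis of nozzle_30_mid and the x axis of station_2, either way round below 0.2 rad or angle between the x axis of nozzle_30_mid and the y axis of station_2, either way round below 0.2 rad) and horizontal distance between nozzle_41_mid and station_3 below 0.009 m and z of nozzle_41_mid in the frame of station_3 between 0.028 and 0.034 m and (angle between the x axis of nozzle_41_mid and the x axis of station_3, either way round below 0.2 rad or angle between the x axis of nozzle_41_mid and the y axis of station_3, either way round below 0.2 rad) and horizontal distance between nozzle_53_mid and station_4 below 0.009 m and z of nozzle_53_mid in the frame of station_4 between 0.028 and 0.034 m and (angle between the x axis of nozzle_53_mid and the x axis of station_4, either way round below 0.2 rad or angle between the x axis of nozzle_53_mid and the y axis of station_4, either way round below 0.2 rad)); the robot touches nothing.
It also fails if it takes over 112 s, if anything falls off the work surface, if the arm or the gripper's body presses on something with over 40 N, if the wrist force passes 120 N, or if a joint passes its speed limit or range.

## Working session

There is one attempt and no reset: what is moved stays moved. The work goes in short steps, Python scripts to look and compute and a tool call to move; the robot and the scene stay as the last step left them, time stands still between calls to the robot, and variables do not carry over. Pictures are saved under pics/ and viewed, at most 14 in all, crops included, and the job is handed in when it is done.

Besides the shell and the picture viewer there is one more tool, called by a JSON object that holds its "method" and its "body", one argument or row to a line. servo_tool: Moves the arm, as the interface text tells. Its arguments: {"type":"object","properties":{"plan":{"type":"array"},"force":{"type":"number"}},"required":["plan"]}

```bash
mkdir -p pics; cat > h.py <<'E'
import numpy as np, cv2
from bench import sense, optics, r
def snap(n,f):
    s=optics.snapshot(n); cv2.imwrite('pics/'+f,s['frame']); 
    np.savez('pics/'+f+'.npz',**s); return s
def load(f): return dict(np.load('pics/'+f+'.npz'))
def ray(s,u,v):
    T=s['cam_to_world']; d=T[:3,:3]@np.array([(u-s['cx'])/s['fx'],(v-s['cy'])/s['fy'],1.]); return T[:3,3],d/np.linalg.norm(d)
def plane(s,u,v,z):
    o,d=ray(s,u,v); return o+d*(z-o[2])/d[2]
def proj(s,p):
    T=np.linalg.inv(s['cam_to_world']); c=T[:3,:3]@np.array(p,float)+T[:3,3]
    return np.array([s['fx']*c[0]/c[2]+s['cx'],s['fy']*c[1]/c[2]+s['cy']])
E
python3 - <<'E'
from h import *
for n in('top','side'):
    s=snap(n,n+'0.png'); print(n,s['fx'],s['cx'],s['cy'],np.round(s['cam_to_world'],3).tolist())
    cv2.imwrite('pics/'+n+'0b.png',cv2.resize(s['frame'],(800,600),interpolation=cv2.INTER_CUBIC))
print(sense())
E
```

```text
top 435.2390281262425 253.52872492045742 193.89265378327855 [[-0.025, -0.996, 0.083, 392.567], [-1.0, 0.025, -0.002, 192.158], [0.0, -0.083, -0.997, 1565.384], [0.0, 0.0, 0.0, 1.0]]
side 438.96686979894173 256.6712884514653 184.43399752613283 [[-0.972, -0.15, 0.183, 265.809], [-0.236, 0.589, -0.773, 1030.093], [0.008, -0.794, -0.607, 951.761], [0.0, 0.0, 0.0, 1.0]]
{'time': 0.1, 'joint_pos': array([ 6.58093420e+01,  7.51312396e+00,  8.53222375e+01, -1.74593374e-03,
        8.72628918e+01, -4.89214377e+00]), 'qd': array([ 0.02527198, -0.08535733, -0.18423775,  0.06126033,  0.07432518,
       -0.01814907]), 'joint_efforts': array([ 1.46622842e-03, -5.70950317e+01, -5.01943696e+01, -1.46114185e-04,
        8.11456848e-03,  1.33894014e-05]), 'tool_pos': array([198.11780671, 565.94954282, 302.93250049]), 'tcp_rot': array([-1.79901956e+02, -6.64162305e-03,  1.60701565e+02]), 'ft_force': array([-0.05080336, -0.84923325, -0.10644948]), 'wrist_torque': array([-0.02321536,  0.0138741 ,  0.01524988]), 'grip_force': 0.0, 'finger_gap': 85.40059663529875}
```

View pics/top0b.png

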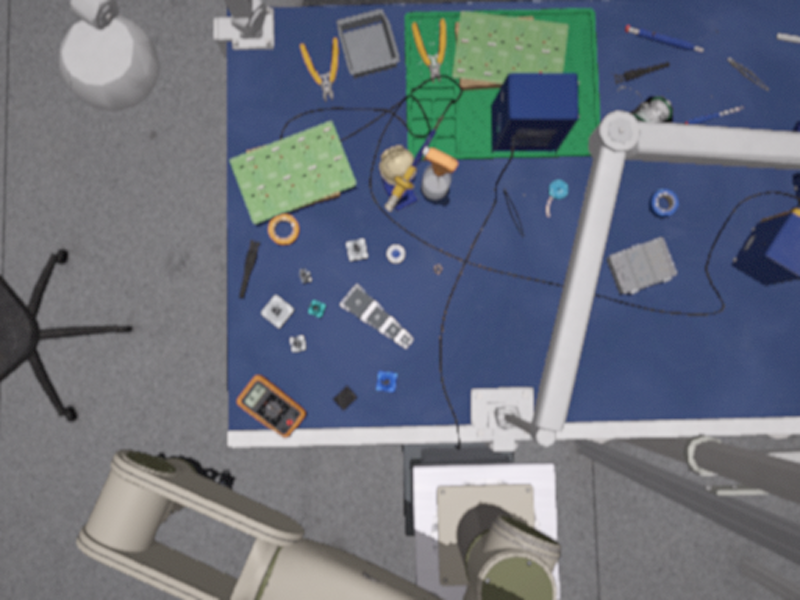

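View pics/side0b.png

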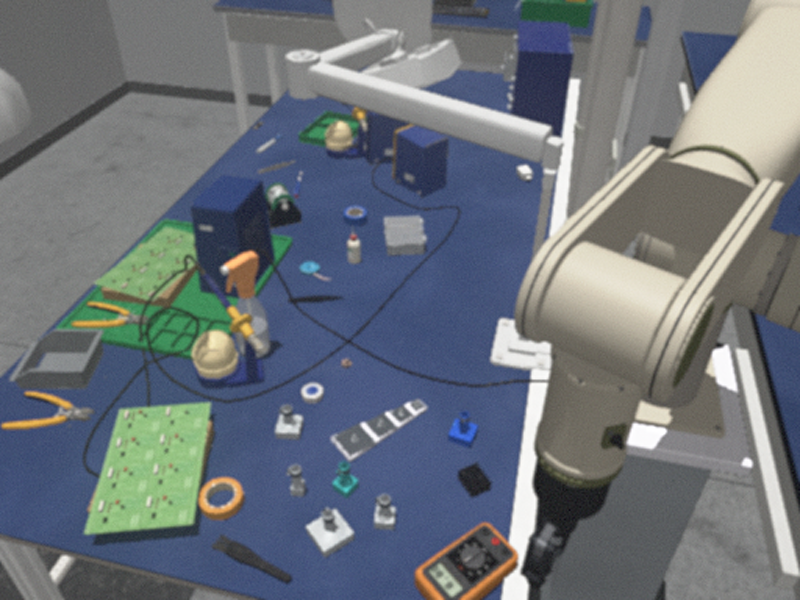

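The top view shows the four steel nozzles at about (357,249), (305,275), (278,311) and (297,343) in the 800-px picture. The stand runs from (355,295), its wide end, to (405,340). The turquoise one at (317,308) and the blue one at (386,381) are look-alikes. Next I look closer at enlarged crops.

```bash
python3 - <<'E'
from h import *
a=load('top0.png')['frame'][145:250,145:285]; cv2.imwrite('pics/tc.png',cv2.resize(a,None,fx=5.6,fy=5.6,interpolation=cv2.INTER_CUBIC))
a=load('side0.png')['frame'][245:365,165:310]; cv2.imwrite('pics/sc.png',cv2.resize(a,None,fx=5,fy=5,interpolation=cv2.INTER_CUBIC))
for n in('top','side'):
    s=load(n+'0.png'); im=s['frame'].astype(int)
    m=((im.max(2)-im.min(2)<45)&(im.max(2)>85)).astype('uint8')
    if n=='side': m=((im.max(2)-im.min(2)<50)&(im[:,:,2]>80)).astype('uint8')
    nn,l,st,c=cv2.connectedComponentsWithStats(m,connectivity=4)
    for i in range(1,nn):
        if 8<st[i,4]<1500:
            u,v=c[i]
            p=plane(s,u,v,15)
            if 150<p[0]<650 and 50<p[1]<650:
                ct=cv2.findContours((l==i).astype('uint8'),0,1)[0][0]; R=cv2.minAreaRect(ct)
                print(n,np.round(c[i],1),st[i,4],np.round(p[:2]),np.round(R[1],1),round(R[2]))
E
```

```text
top [228.1 159.6] 201 [648. 277.] [14.6 13.8] 81
top [253.  162.2] 132 [636. 188.] [13. 12.] 90
top [279.8 171.7] 48 [600.  92.] [8. 6.] 90
top [194.9 176.2] 80 [591. 397.] [10.  8.] 90
top [239.8 201.8] 793 [495. 238.] [53.2 19.2] 42
top [177.1 198.9] 317 [511. 462.] [18. 18.] 39
top [285.2 197.8] 55 [505.  76.] [ 3.2 21.2] 16
top [282.1 213.1] 18 [451.  89.] [2.2 8.9] 34
top [190.4 219.6] 124 [436. 415.] [11. 11.] 90
top [282.2 239.5] 14 [357.  91.] [7.6 1.7] 68
top [165.9 240.1] 16 [366. 503.] [10.2  2.7] 6
top [176.5 246.5] 17 [342. 466.] [11.4  1.2] 39
top [163.1 252.9] 181 [321. 513.] [11.3 17.6] 38
top [284.1 249. ] 25 [324.  85.] [11.4  2.2] 76
top [287.8 259.5] 25 [287.  73.] [11.   2.4] 68
top [174.1 261.6] 69 [289. 475.] [8.5 8.5] 45
top [195.  263.2] 12 [282. 401.] [7.3 2.1] 74
top [186.2 266.8] 16 [270. 432.] [5.8 2.7] 27
side [221. 232.] 52 [598.  99.] [7.1 8.5] 68
side [199.4 250.9] 170 [635. 191.] [14. 15.] 90
side [240.3 274.4] 1055 [495. 248.] [21.5 66.6] 63
side [188.  300.1] 73 [605. 365.] [ 8. 10.] 90
side [189.8 311.3] 123 [588. 397.] [13. 11.] 90
side [245.6 327.9] 292 [437. 410.] [14.9 23.9] 6
side [210.6 339.6] 638 [510. 461.] [27. 26.] 53
side [305.5 338.7] 66 [290. 404.] [11.6 34.4] 83
side [349.2 343.2] 128 [186. 390.] [13.6 14.5] 72
side [312.3 344.8] 39 [271. 416.] [5.7 8.5] 45
side [282.4 350.9] 16 [337. 449.] [ 1.2 10.8] 53
side [301.9 355.8] 148 [291. 450.] [14. 14.] 90
side [285.  369.5] 390 [323. 493.] [26.9 17.7] 49
side [267.1 365.2] 28 [364. 493.] [ 5.1 18.4] 22
side [294.5 381. ] 10 [297. 515.] [0.7 6.4] 45
```

View pics/tc.png

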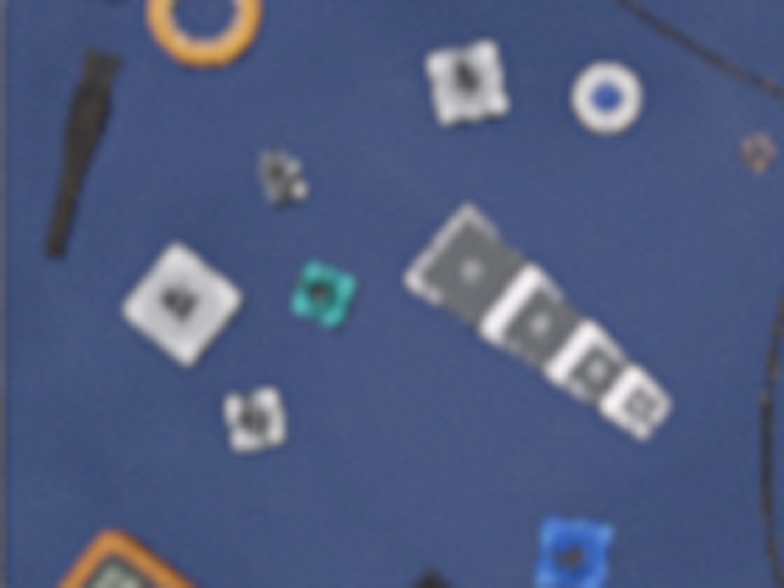

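View pics/sc.png

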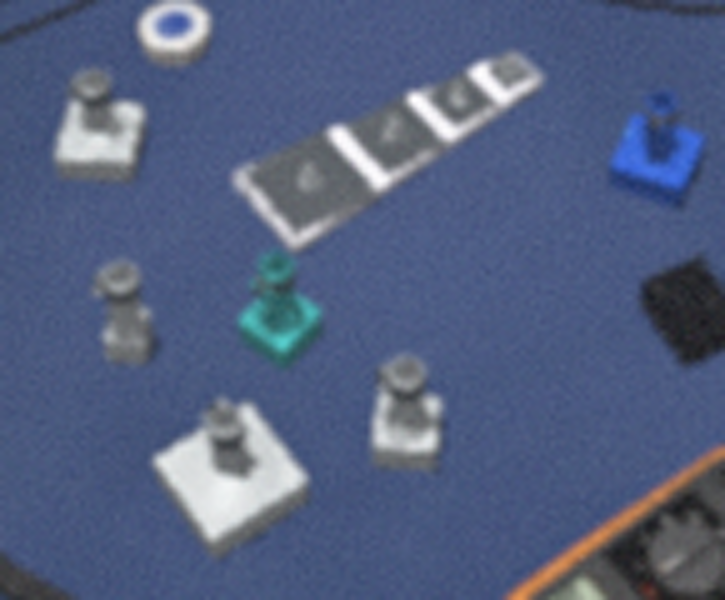

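The crops show four steel nozzles, the turquoise and blue look-alikes, and the stand with its wide end at the upper left of the top crop (470,268) and its narrow end at the lower right (640,405). Now I measure them.

```bash
python3 - <<'E'
from h import *
K=8
def up(s): return cv2.resize(s['frame'],None,fx=K,fy=K,interpolation=cv2.INTER_CUBIC).astype(int)
nat=lambda q:(np.asarray(q,float)+.5)/K-.5
s=load('top0.png'); im=up(s)
red=im[:,:,2]; m=((red>100)&(im.max(2)-im.min(2)<60))
def comp(m,c,z):
    nn,l,st,ce=cv2.connectedComponentsWithStats(m.astype('uint8'),connectivity=4)
    u,v=c; w=l[int(v*K)-6*K:int(v*K)+6*K,int(u*K)-6*K:int(u*K)+6*K]
    i=np.bincount(w[w>0]).argmax()
    return max(cv2.findContours((l==i).astype('uint8'),0,1)[0],key=cv2.contourArea)[:,0,:]
def rect(ct,z,H=None):
    w=np.array([plane(s,*nat(p),z)[:2] for p in ct]).astype('float32')
    return cv2.minAreaRect(w)
import sys
for n,c in dict(n41=(228.3,159.8),n20=(195,176.5),n53=(177.2,199),n30=(190.4,220)).items():
    R=rect(comp(m,c,10),10); print(n,np.round(R[0],1),np.round(R[1],1),round(R[2],1))
ct=comp(m|0,(239.8,201.8),8); R=rect(ct,8); print('stand',np.round(R[0],1),np.round(R[1],1),round(R[2],1))
ins=np.zeros(m.shape,'uint8'); cv2.fillPoly(ins,[ct],1)
d=((red<165)&(cv2.erode(ins,np.ones((13,13)))>0))
P=[]
for cc in cv2.findContours(d.astype('uint8'),0,1)[0]:
    if cv2.contourArea(cc)>400:
        R=rect(cc[:,0,:],10);P.append(R[0]); print('pad',np.round(R[0],1),np.round(R[1],1),round(R[2],1))
# side: head check, neck tops by eye
t=load('side0.png')
for n,(a,b),(c,d) in [('41',(92,85),(467,72)),('20',(120,275),(272,163)),('30',(405,370),(252,418)),('53',(224,415),(176,301))]:
    print(n,'side neck top z56',np.round(plane(t,165+(a+.5)/5-.5,245+(b+.5)/5-.5,56)[:2]),'top',np.round(plane(s,145+c/5.6-.4,145+d/5.6-.4,56)[:2]))
for n,(a,b) in dict(st4=(308,180),st3=(392,130),st2=(460,95),st1=(513,68)).items(): print(n,'side',np.round(plane(t,165+a/5-.4,245+b/5-.4,15)[:2]))
E
```

```text
n41 [649.8 278. ] [51.2 49.5] 10.7
n20 [592.6 396.2] [29.9 30. ] 90.0
n53 [511.7 463.2] [61.8 62.2] 50.4
n30 [436.4 416.9] [39.4 39.1] 10.7
stand [484.  235.5] [190.7  69.3] 45.7
pad [436.5 169.9] [21.7 18.9] 49.4
pad [460.  198.5] [28.3 39.8] 47.6
pad [490.1 233.1] [38.1 50. ] 48.7
pad [528.8 278.4] [58.1 62. ] 51.0
41 side neck top z56 [649. 276.] top [649. 275.]
20 side neck top z56 [589. 392.] top [594. 398.]
30 side neck top z56 [436. 412.] top [436. 412.]
53 side neck top z56 [513. 456.] top [510. 459.]
st4 side [527. 278.]
st3 side [492. 233.]
st2 side [461. 198.]
st1 side [436. 171.]
```

```bash
python3 - <<'E'
from h import *
out=[]
for f,cs in(('top0.png',[(228,160),(194,176),(177,199),(190,219)]),('side0.png',[(184,267),(190,305),(211,335),(247,325)])):
    a=load(f)['frame']; h=11 if f[0]=='t' else 14
    out.append(np.hstack([cv2.resize(a[v-h:v+h,u-h:u+h],(200,200),interpolation=cv2.INTER_CUBIC) for u,v in cs]))
o=np.vstack(out); o=np.clip((o.astype(float)-30)*1.3,0,255); cv2.imwrite('pics/m.png',o)
E
```

```text
[ WARN:0@0.312] global loadsave.cpp:1063 imwrite_ Unsupported depth image for selected encoder is fallbacked to CV_8U.
```

View pics/m.png

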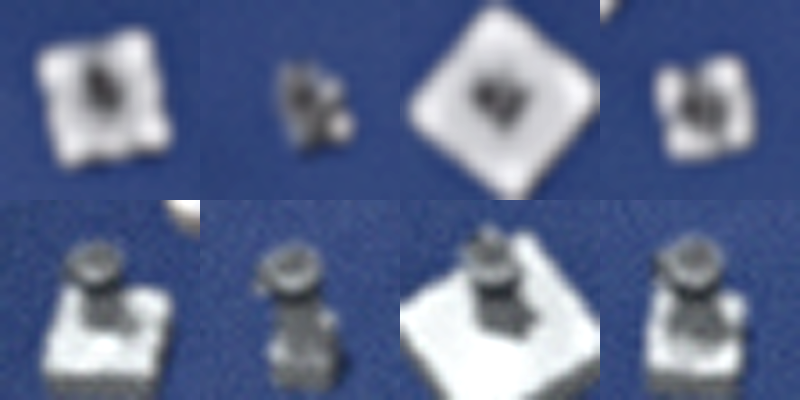

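The ears point at about +10° on 41, 20 and 30, and at about -40° on 53. The heads are at 10.7° for 41 and 30, and 50.4° for 53. I go to nozzle 53 first.

{"method": "servo_tool", "body": {
  "plan": [
    [[0.0313,-0.0105,-0.01,-2.03,0.0854],[0.0313,-0.0105,-0.01,-2.03,0.0854],[0.0313,-0.0105,-0.01,-2.03,0.0854],[0.0313,-0.0105,-0.01,-2.03,0.0854],[0.0313,-0.0105,-0.01,-2.03,0.0854],[0.0313,-0.0105,-0.01,-2.03,0.0854],[0.0313,-0.0105,-0.01,-2.03,0.0854],[0.0313,-0.0105,-0.01,-2.03,0.0854],[0.0313,-0.0105,-0.01,-2.03,0.0854],[0.0313,-0.0105,-0.01,-2.03,0.0854]]
  ],
  "force": 40
}}

```text
time: 1.1
tool_pos: [512.2, 460.5, 202.8]
tcp_rot: [-179.9, -0.0, 140.3]
ft_force: [-0.2, 0.2, -0.3]
finger_gap: 85.2
grip_force: 0.0
```

```bash
python3 - <<'E'
from h import *
s=load('side0.png'); K=8
im=cv2.resize(s['frame'],None,fx=K,fy=K,interpolation=cv2.INTER_CUBIC).astype(int)
nat=lambda q:(np.asarray(q,float)+.5)/K-.5
for n,(u,v) in dict(n41=(184,272),n20=(189.8,311),n53=(211,340),n30=(246,330)).items():
    m=((im[:,:,2]>80)&(im.max(2)-im.min(2)<50)).astype('uint8')
    nn,l,st,c=cv2.connectedComponentsWithStats(m,connectivity=4); i=l[int(v*K),int(u*K)]
    ct=max(cv2.findContours((l==i).astype('uint8'),0,1)[0],key=cv2.contourArea)
    h=cv2.approxPolyDP(cv2.convexHull(ct),6,True)[:,0]
    w=[plane(s,*nat(p),0)[:2] for p in h]
    for a,b,pa,pb in zip(w,w[1:]+w[:1],h,np.roll(h,-1,0)):
        d=b-a
        if min(pa[1],pb[1])>v*K: print(n,np.round(a),np.round(b),round(np.hypot(*d)),'yaw',round(np.degrees(np.arctan2(d[1],d[0]))%90,1))
print(sense()['tool_pos'],sense()['tcp_rot'])
E
```

```text
n41 [626. 289.] [629. 293.] 6 yaw 56.3
n41 [629. 293.] [667. 298.] 38 yaw 6.7
n41 [667. 298.] [675. 287.] 14 yaw 34.9
n20 [577. 400.] [582. 405.] 7 yaw 53.1
n20 [582. 405.] [592. 408.] 11 yaw 14.0
n20 [592. 408.] [601. 401.] 11 yaw 52.1
n20 [601. 401.] [607. 392.] 10 yaw 31.7
n53 [475. 446.] [475. 460.] 14 yaw 86.4
n53 [475. 460.] [508. 496.] 49 yaw 48.2
n53 [508. 496.] [544. 468.] 46 yaw 51.5
n30 [418. 412.] [421. 428.] 16 yaw 79.8
n30 [421. 428.] [446. 431.] 26 yaw 6.3
n30 [446. 431.] [450. 428.] 4 yaw 59.2
[512.22717228 460.52108549 202.78206068] [-1.79939310e+02 -1.53094806e-02  1.40318734e+02]
```

{"method": "servo_tool", "body": {
  "plan": [
    [[-0.001,0,-0.02,0,0.0854],[0,0,-0.025,0,0.0854],[0,0,-0.025,0,0.0854],[0,0,-0.02,0,0.0854],[0,0,-0.012,0,0.06],[0,0,0,0,0],[0,0,0,0,0],[0,0,0,0,0],[0,0,0,0,0],[0,0,0,0,0]]
  ],
  "force": 40
}}

```text
time: 2.1
tool_pos: [511.1, 462.0, 103.8]
tcp_rot: [179.8, 0.0, 140.4]
ft_force: [-0.6, 0.6, 5.3]
finger_gap: 16.6
grip_force: 39.4
```

{"method": "servo_tool", "body": {
  "plan": [
    [[0,0,0,0,0],[0,0,0,0,0],[0,0,0,0,0],[0,0,0.01,0,0],[0,0,0.03,0,0],[0,0,0.03,0,0],[0,0,0.03,0,0]]
  ]
}}

```text
time: 2.8
tool_pos: [509.9, 461.0, 202.9]
tcp_rot: [-179.9, -0.0, 140.4]
ft_force: [-0.4, -0.2, -1.9]
finger_gap: 16.7
grip_force: 39.1
```

```bash
python3 - <<'E'
from h import *
t=snap('top','t1.png'); s=snap('side','s1.png'); p=sense()['tool_pos']; print(p, sense()['ft_force'])
o=[]
for q in(t,s):
    u,v=proj(q,[p[0],p[1],p[2]-80]).astype(int); print(u,v)
    o.append(cv2.resize(q['frame'][v-25:v+25,u-25:u+25],(400,400),interpolation=cv2.INTER_CUBIC))
cv2.imwrite('pics/m1.png',np.hstack(o))
E
```

```text
[512.30897808 462.94222184 208.69151442] [ 1.78855174  0.34998621 -0.79248968]
170 195
206 310
```

View pics/m1.png

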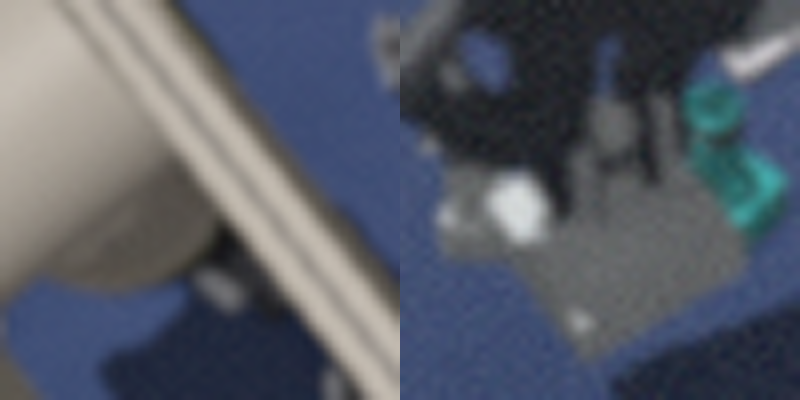

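The nozzle hangs upright and square between the fingers. Carrying it to station 4.

{"method": "servo_tool", "body": {
  "plan": [
    [[0.0017,-0.018,0,-8.5,0],[0.0017,-0.018,0,-8.5,0],[0.0017,-0.018,0,-8.5,0],[0.0017,-0.018,0,-8.5,0],[0.0017,-0.018,0,-8.5,0],[0.0017,-0.018,0,-8.5,0],[0.0017,-0.018,0,-8.5,0],[0.0017,-0.018,0,-8.5,0],[0.0017,-0.018,0,-8.5,0],[0.0017,-0.018,0,-8.5,0]]
  ]
}}

```text
time: 3.9
tool_pos: [526.7, 280.3, 200.9]
tcp_rot: [-179.9, 0.1, 55.1]
ft_force: [0.4, -0.4, -1.0]
finger_gap: 16.7
grip_force: 39.2
```

{"method": "servo_tool", "body": {
  "plan": [
    [[0,-0.003,-0.03,-5.7,0],[0,0,-0.02,0,0],[0,0,0,0,0],[0,0,0,0,0],[0,0,0,0,0]]
  ]
}}

```text
time: 4.4
tool_pos: [527.9, 278.8, 153.3]
tcp_rot: [180.0, -0.1, 49.7]
ft_force: [0.6, 0.5, -1.0]
finger_gap: 16.7
grip_force: 39.1
```

```bash
python3 - <<'E'
from h import *
t=snap('top','t2.png'); s=snap('side','s2.png'); q=sense();p=q['tool_pos']; print(p,q['tcp_rot'],q['ft_force'])
o=[]
for q in(t,s):
    u,v=proj(q,[p[0],p[1],p[2]-90]).astype(int); print(u,v)
    o.append(cv2.resize(q['frame'][v-25:v+25,u-25:u+25],(400,400),interpolation=cv2.INTER_CUBIC))
cv2.imwrite('pics/m2.png',np.hstack(o))
E
```

```text
[528.06014233 278.83319397 153.48935549] [ 1.79935752e+02 -1.25931959e-01  4.97302616e+01] [-0.61895378 -0.20110472 -0.96080565]
227 191
225 268
```

View pics/m2.png

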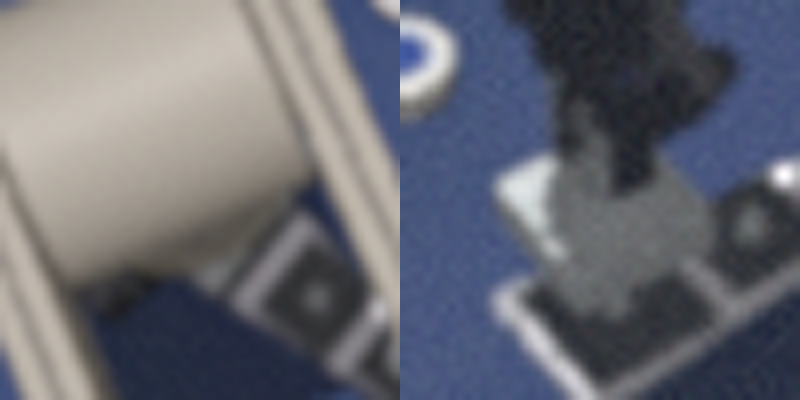

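```bash
python3 - <<'E'
from h import *
s=load('s2.png'); a=np.radians(49.7); e=np.array([np.cos(a),np.sin(a)]);f=np.array([-e[1],e[0]]); c=np.array([528,278.8])
for z in(50,68):
  for i,j in((1,1),(1,-1),(-1,-1),(-1,1)):
    print(z,i,j,np.round((proj(s,[*(c+26.5*(i*e+j*f)),z])-[200,243])*8+[400+4,4]))
E
```

```text
50 1 1 [582. 323.]
50 1 -1 [497. 222.]
50 -1 -1 [629. 154.]
50 -1 1 [716. 250.]
68 1 1 [579. 286.]
68 1 -1 [494. 186.]
68 -1 -1 [628. 117.]
68 -1 1 [715. 214.]
```

{"method": "servo_tool", "body": {
  "plan": [
    [[0,-0.0005,-0.015,0,0],[0,0,-0.012,0,0],[0,0,-0.006,0,0],[0,0,-0.004,0,0],[0,0,-0.002,0,0],[0,0,0,0,0],[0,0,0,0,0],[0,0,0,0,0]]
  ]
}}

```text
time: 5.3
tool_pos: [527.0, 277.8, 113.8]
tcp_rot: [-180.0, 0.0, 49.7]
ft_force: [-7.5, -2.8, 10.0]
finger_gap: 16.6
grip_force: 40.2
```

{"method": "servo_tool", "body": {
  "plan": [
    [[0,0,0,0,0.03],[0,0,0,0,0.05],[0,0,0,0,0.06],[0,0,0,0,0.06],[0,0,0,0,0.06],[0,0,0.01,0,0.06],[0,0,0.03,0,0.06],[0,0,0.04,0,0.0854],[0,0,0.02,0,0.0854]]
  ]
}}

```text
time: 6.2
tool_pos: [528.5, 278.4, 217.6]
tcp_rot: [179.9, -0.3, 49.7]
ft_force: [1.1, -0.4, 0.7]
finger_gap: 85.0
grip_force: 0.0
```

```bash
python3 - <<'E'
from h import *
s=snap('side','s3.png'); q=sense();p=q['tool_pos']; print(p,q['tcp_rot'],q['ft_force'])
a=np.radians(49.7); e=np.array([np.cos(a),np.sin(a)]);f=np.array([-e[1],e[0]]); c=np.array([528,278.3])
u,v=proj(s,[*c,35]).astype(int)
im=cv2.resize(s['frame'][v-30:v+30,u-30:u+30],(600,600),interpolation=cv2.INTER_CUBIC)
for i,j in((1,1),(1,-1),(-1,-1),(-1,1)):
    x=(proj(s,[*(c+26.5*(i*e+j*f)),28])-[u-30,v-30])*10+5; cv2.circle(im,tuple(x.astype(int)),3,(0,0,255),-1)
x=(proj(s,[*c,68])-[u-30,v-30])*10+5; cv2.circle(im,tuple(x.astype(int)),3,(0,0,255),-1)
cv2.imwrite('pics/m3.png',im)
E
```

```text
[529.78165819 278.91641118 220.78815842] [179.75912424  -0.47616134  49.70781919] [2.71893856 0.64048165 2.46887752]
```

View pics/m3.png

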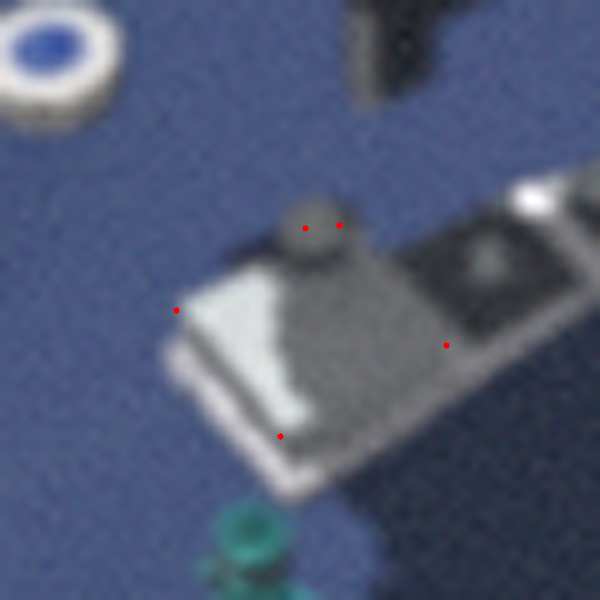

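Nozzle 53 sits flat and square on station 4, within about 3 mm. Next is 41.

{"method": "servo_tool", "body": {
  "plan": [
    [[0.0241,-0.0003,-0.003,-8,0.0854],[0.0241,-0.0003,-0.003,-8,0.0854],[0.0241,-0.0003,-0.003,-8,0.0854],[0.0241,-0.0003,-0.003,-8,0.0854],[0.0241,-0.0003,-0.003,-8,0.0854],[0,0,0,0,0.0854],[0,0,0,0,0.0854]]
  ]
}}

```text
time: 6.95
tool_pos: [647.7, 276.2, 197.7]
tcp_rot: [-180.0, 0.0, 9.8]
ft_force: [-0.4, 0.6, -0.1]
finger_gap: 85.6
grip_force: 0.0
```

{"method": "servo_tool", "body": {
  "plan": [
    [[0.002,0.001,-0.02,0,0.0854],[0,0,-0.025,0,0.0854],[0,0,-0.025,0,0.0854],[0,0,-0.015,0,0.0854],[0,0,-0.009,0,0.06],[0,0,0,0,0],[0,0,0,0,0],[0,0,0,0,0],[0,0,0,0,0],[0,0,0,0,0]]
  ],
  "force": 40
}}

```text
time: 7.95
tool_pos: [650.7, 277.6, 105.7]
tcp_rot: [-180.0, -0.1, 9.7]
ft_force: [-1.5, -0.7, 5.3]
finger_gap: 16.6
grip_force: 39.0
```

{"method": "servo_tool", "body": {
  "plan": [
    [[0,0,0,0,0],[0,0,0,0,0]]
  ]
}}

```text
time: 8.15
tool_pos: [650.7, 277.5, 105.7]
tcp_rot: [-180.0, -0.1, 9.7]
ft_force: [-1.0, -0.8, 6.1]
finger_gap: 16.6
grip_force: 39.0
```

{"method": "servo_tool", "body": {
  "plan": [
    [[0,0,0.01,0,0],[0,0,0.03,0,0],[0,0,0.03,0,0],[0,0,0.03,0,0],[0,0,0,0,0],[0,0,0,0,0]]
  ]
}}

```text
time: 8.75
tool_pos: [650.3, 277.5, 205.5]
tcp_rot: [-180.0, -0.1, 9.7]
ft_force: [0.4, 0.2, -0.9]
finger_gap: 16.5
grip_force: 39.1
```

{"method": "servo_tool", "body": {
  "plan": [
    [[-0.0266,-0.0074,0,6.67,0],[-0.0266,-0.0074,0,6.67,0],[-0.0266,-0.0074,0,6.67,0],[-0.0266,-0.0074,0,6.67,0],[-0.0266,-0.0074,0,6.67,0],[-0.0266,-0.0074,0,6.65,0],[0,0,0,0,0],[0,0,-0.03,0,0],[0,0,-0.02,0,0],[0,0,0,0,0]]
  ]
}}

```text
time: 9.75
tool_pos: [487.6, 231.9, 149.3]
tcp_rot: [-179.8, 0.4, 49.6]
ft_force: [-1.0, -0.4, -1.3]
finger_gap: 16.3
grip_force: 39.2
```

{"method": "servo_tool", "body": {
  "plan": [
    [[0,0,0,0,0],[0,0,0,0,0]]
  ]
}}

```text
time: 9.95
tool_pos: [490.9, 233.1, 154.8]
tcp_rot: [180.0, -0.1, 49.7]
ft_force: [0.8, -0.2, -0.1]
finger_gap: 17.0
grip_force: 39.1
```

```bash
cat >> h.py <<'E'
def check(f,c,w,foot,yaw=49.7):
    s=snap('side','s'+f); a=np.radians(yaw); e=np.array([np.cos(a),np.sin(a)]);g=np.array([-e[1],e[0]]); c=np.array(c)
    u,v=proj(s,[*c,foot+20]).astype(int)
    im=cv2.resize(s['frame'][v-30:v+30,u-30:u+30],(600,600),interpolation=cv2.INTER_CUBIC)
    for i,j in((1,1),(1,-1),(-1,-1),(-1,1)):
        x=(proj(s,[*(c+w/2*(i*e+j*g)),foot+18])-[u-30,v-30])*10+5; cv2.circle(im,tuple(x.astype(int)),3,(0,0,255),-1)
    x=(proj(s,[*c,foot+58])-[u-30,v-30])*10+5; cv2.circle(im,tuple(x.astype(int)),3,(0,0,255),-1)
    cv2.imwrite('pics/'+f,im)
E
python3 - <<'E'
from h import *
p=sense()['tool_pos']; print(p,sense()['tcp_rot']); check('m4.png',p[:2],41,p[2]-105.5)
E
```

```text
[490.91080712 233.1246421  154.84293802] [ 1.79965857e+02 -5.79340595e-02  4.96788203e+01]
```

View pics/m4.png

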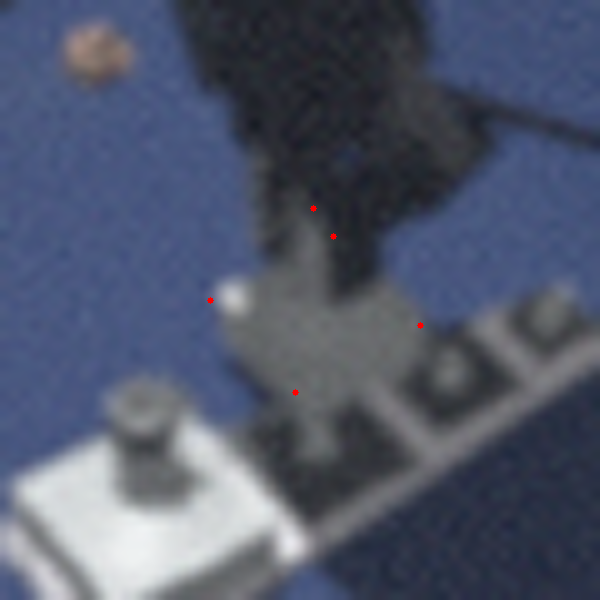

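The held 41 head matches the predicted corners within 1 px, and 53 sits square on its pad. Lowering 41.

{"method": "servo_tool", "body": {
  "plan": [
    [[0,0,-0.015,0,0],[0,0,-0.012,0,0],[0,0,-0.006,0,0],[0,0,-0.004,0,0],[0,0,-0.002,0,0],[0,0,0,0,0],[0,0,0,0,0],[0,0,0,0,0]]
  ]
}}

```text
time: 10.8
tool_pos: [489.7, 232.8, 115.8]
tcp_rot: [-180.0, 0.1, 49.7]
ft_force: [-8.1, -3.6, 12.7]
finger_gap: 16.9
grip_force: 40.7
```

{"method": "servo_tool", "body": {
  "plan": [
    [[0,0,0,0,0.03],[0,0,0,0,0.05],[0,0,0,0,0.06],[0,0,0,0,0.06],[0,0,0,0,0.06],[0,0,0.01,0,0.06],[0,0,0.03,0,0.06],[0,0,0.04,0,0.0854],[0,0,0.01,0,0.0854]]
  ]
}}

```text
time: 11.7
tool_pos: [492.4, 233.8, 210.8]
tcp_rot: [179.8, -0.4, 49.7]
ft_force: [0.5, 0.0, 0.5]
finger_gap: 84.8
grip_force: 0.0
```

{"method": "servo_tool", "body": {
  "plan": [
    [[-0.0091,0.0302,0,-6.67,0.0854],[-0.0091,0.0302,0,-6.67,0.0854],[-0.0091,0.0302,0,-6.67,0.0854],[-0.0091,0.0302,0,-6.67,0.0854],[-0.0091,0.0302,0,-6.67,0.0854],[-0.0091,0.0302,0,-6.67,0.0854],[0,0,0,0,0.0854],[0,0,0,0,0.0854]]
  ]
}}

```text
time: 12.5
tool_pos: [435.2, 414.5, 204.9]
tcp_rot: [180.0, 0.0, 9.9]
ft_force: [-0.0, 0.3, -0.6]
finger_gap: 85.3
grip_force: 0.0
```

{"method": "servo_tool", "body": {
  "plan": [
    [[0.001,0,-0.02,0,0.0854],[0,0,-0.03,0,0.0854],[0,0,-0.025,0,0.0854],[0,0,-0.015,0,0.0854],[0,0,-0.011,0,0.06],[0,0,0,0,0],[0,0,0,0,0],[0,0,0,0,0],[0,0,0,0,0],[0,0,0,0,0]]
  ],
  "force": 40
}}

```text
time: 13.5
tool_pos: [437.3, 414.7, 105.4]
tcp_rot: [-179.9, -0.1, 9.7]
ft_force: [-0.2, -0.5, 5.6]
finger_gap: 16.7
grip_force: 39.0
```

{"method": "servo_tool", "body": {
  "plan": [
    [[0,0,0,0,0],[0,0,0,0,0]]
  ]
}}

```text
time: 13.7
tool_pos: [437.3, 414.8, 105.4]
tcp_rot: [-179.9, -0.1, 9.7]
ft_force: [-0.8, -1.0, 6.7]
finger_gap: 16.9
grip_force: 39.1
```

{"method": "servo_tool", "body": {
  "plan": [
    [[0,0,0.01,0,0],[0,0,0.03,0,0],[0,0,0.03,0,0],[0,0,0.03,0,0],[0,0,0,0,0],[0,0,0,0,0]]
  ]
}}

```text
time: 14.3
tool_pos: [436.8, 414.4, 205.1]
tcp_rot: [-179.9, -0.1, 9.7]
ft_force: [0.0, -0.7, -0.3]
finger_gap: 16.5
grip_force: 39.2
```

{"method": "servo_tool", "body": {
  "plan": [
    [[0.0039,-0.036,0,6.67,0],[0.0039,-0.036,0,6.67,0],[0.0039,-0.036,0,6.67,0],[0.0039,-0.036,0,6.67,0],[0.0039,-0.036,0,6.67,0],[0.0039,-0.036,0,6.65,0],[0,0,0,0,0],[0,0,-0.03,0,0],[0,0,-0.02,0,0],[0,0,0,0,0]]
  ]
}}

```text
time: 15.3
tool_pos: [456.8, 197.5, 149.3]
tcp_rot: [-179.7, 0.4, 49.6]
ft_force: [-0.3, -0.5, -1.1]
finger_gap: 16.5
grip_force: 39.3
```

{"method": "servo_tool", "body": {
  "plan": [
    [[0,0,0,0,0],[0,0,0,0,0]]
  ]
}}

```text
time: 15.5
tool_pos: [460.4, 198.6, 154.8]
tcp_rot: [180.0, -0.1, 49.7]
ft_force: [0.3, -0.1, -0.6]
finger_gap: 16.5
grip_force: 39.3
```

```bash
python3 - <<'E'
from h import *
p=sense()['tool_pos']; print(p,sense()['tcp_rot']); check('m5.png',p[:2],30,p[2]-105.5)
E
```

```text
[460.35764746 198.59785529 154.78007229] [ 1.79974614e+02 -5.06243940e-02  4.96880588e+01]
```

View pics/m5.png

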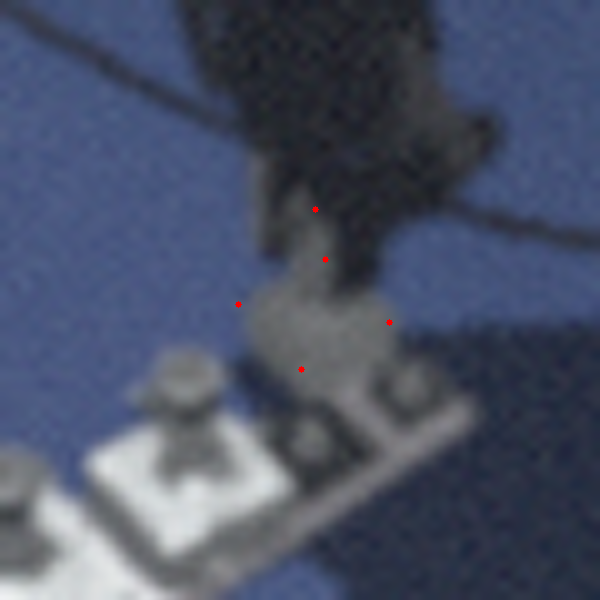

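The 30 head matches its prediction within 1 px, and 41 is seated. Lowering 30.

{"method": "servo_tool", "body": {
  "plan": [
    [[0,0,-0.015,0,0],[0,0,-0.012,0,0],[0,0,-0.006,0,0],[0,0,-0.004,0,0],[0,0,-0.002,0,0],[0,0,0,0,0],[0,0,0,0,0],[0,0,0,0,0]]
  ]
}}

```text
time: 16.35
tool_pos: [460.3, 198.3, 115.4]
tcp_rot: [180.0, -0.0, 49.7]
ft_force: [-0.4, 0.4, 2.9]
finger_gap: 16.6
grip_force: 39.7
```

{"method": "servo_tool", "body": {
  "plan": [
    [[0,0,0,0,0.03],[0,0,0,0,0.05],[0,0,0,0,0.06],[0,0,0,0,0.06],[0,0,0,0,0.06],[0,0,0.01,0,0.06],[0,0,0.03,0,0.06],[0,0,0.04,0,0.0854],[0,0,0.01,0,0.0854]]
  ]
}}

```text
time: 17.25
tool_pos: [462.2, 198.8, 210.6]
tcp_rot: [179.8, -0.4, 49.7]
ft_force: [1.1, 1.1, 0.3]
finger_gap: 84.9
grip_force: 0.0
```

Last is the smallest nozzle. I average a few frames to get its position and yaw.

```bash
python3 - <<'E'
from h import *
o=[]
c=np.array([591.5,395])
for n in('top','side'):
    fs=[optics.snapshot(n) for _ in range(6)]; s=fs[0]; s['frame']=np.mean([f['frame'] for f in fs],0).astype('uint8')
    np.savez('pics/avg_'+n+'.png.npz',**s)
    u,v=proj(s,[*c,28]).astype(int); h=13; k=400/(2*h)
    im=cv2.resize(s['frame'][v-h:v+h,u-h:u+h],(400,400),interpolation=cv2.INTER_CUBIC)
    im=np.clip((im.astype(float)-30)*1.4,0,255).astype('uint8')
    for yaw,col in((10,(0,0,255)),(35,(0,255,255))):
        a=np.radians(yaw); e=np.array([np.cos(a),np.sin(a)]);g=np.array([-e[1],e[0]])
        P=[[*(c+10*(i*e+j*g)),z] for z in(0,18) for i,j in((1,1),(1,-1),(-1,-1),(-1,1))]+[[*c,58],[*(c+14*e),50]]
        for p in P:
            x=(proj(s,p)-[u-h,v-h])*k+k/2; cv2.circle(im,tuple(x.astype(int)),2,col,-1)
    o.append(im)
cv2.imwrite('pics/m6.png',np.hstack(o))
E
```

```text
(no output)
```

View pics/m6.png

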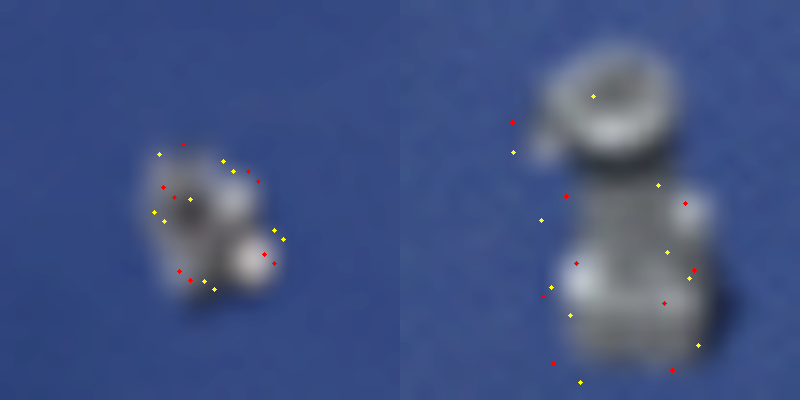

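In the side crop the neck top is at (612,85) and the front foot edge runs from (573,352) to (690,358). This puts the axis at about (589, 393) with a head yaw of about 13°. Going there.

{"method": "servo_tool", "body": {
  "plan": [
    [[0.0213,0.0325,0,-6.1,0.0854],[0.0213,0.0325,0,-6.1,0.0854],[0.0213,0.0325,0,-6.1,0.0854],[0.0213,0.0325,0,-6.1,0.0854],[0.0213,0.0325,0,-6.1,0.0854],[0.0213,0.0325,0,-6.1,0.0854],[0,0,0,0,0.0854],[0,0,0,0,0.0854]]
  ]
}}

```text
time: 18.65
tool_pos: [587.5, 393.5, 203.1]
tcp_rot: [180.0, 0.1, 13.2]
ft_force: [0.2, 0.3, 0.3]
finger_gap: 85.1
grip_force: 0.0
```

{"method": "servo_tool", "body": {
  "plan": [
    [[0.001,0,-0.02,0,0.0854],[0,0,-0.03,0,0.0854],[0,0,-0.025,0,0.0854],[0,0,-0.015,0,0.0854],[0,0,-0.0095,0,0.06],[0,0,0,0,0.04],[0,0,0,0,0.03],[0,0,0,0,0.025],[0,0,0,0,0.022],[0,0,0,0,0.02]]
  ],
  "force": 40
}}

```text
time: 19.65
tool_pos: [589.2, 393.4, 106.4]
tcp_rot: [-180.0, -0.1, 13.1]
ft_force: [0.3, -0.3, -0.4]
finger_gap: 20.1
grip_force: 0.1
```

{"method": "servo_tool", "body": {
  "plan": [
    [[0,0,0,0,0.018],[0,0,0,0,0],[0,0,0,0,0],[0,0,0,0,0],[0,0,0,0,0]]
  ]
}}

```text
time: 20.15
tool_pos: [589.1, 393.6, 106.2]
tcp_rot: [-180.0, -0.1, 13.1]
ft_force: [-0.6, 2.2, 5.9]
finger_gap: 17.0
grip_force: 39.1
```

{"method": "servo_tool", "body": {
  "plan": [
    [[0,0,0.01,0,0],[0,0,0.03,0,0],[0,0,0.03,0,0],[0,0,0.03,0,0],[0,0,0,0,0],[0,0,0,0,0]]
  ]
}}

```text
time: 20.75
tool_pos: [589.2, 393.0, 206.6]
tcp_rot: [-180.0, -0.1, 13.1]
ft_force: [0.1, 0.4, -0.5]
finger_gap: 16.8
grip_force: 39.0
```

{"method": "servo_tool", "body": {
  "plan": [
    [[-0.0218,-0.0318,0,5.23,0],[-0.0218,-0.0318,0,5.23,0],[-0.0218,-0.0318,0,5.23,0],[-0.0218,-0.0318,0,5.23,0],[-0.0218,-0.0318,0,5.23,0],[-0.0218,-0.0318,0,5.23,0],[-0.0218,-0.0318,0,5.23,0],[0,0,-0.03,0,0],[0,0,-0.02,0,0],[0,0,0,0,0]]
  ]
}}

```text
time: 21.75
tool_pos: [432.8, 169.2, 150.9]
tcp_rot: [-179.7, 0.4, 49.7]
ft_force: [-0.8, -0.7, -1.1]
finger_gap: 16.7
grip_force: 39.1
```

{"method": "servo_tool", "body": {
  "plan": [
    [[0,0,0,0,0],[0,0,0,0,0]]
  ]
}}

```text
time: 21.95
tool_pos: [436.6, 170.7, 156.0]
tcp_rot: [180.0, -0.0, 49.7]
ft_force: [0.3, -0.4, 0.0]
finger_gap: 16.3
grip_force: 39.1
```

```bash
python3 - <<'E'
from h import *
p=sense()['tool_pos']; print(p,sense()['tcp_rot']); check('m7.png',p[:2],20,p[2]-106)
E
```

```text
[436.5528628  170.70705335 156.02512897] [ 1.79986133e+02 -1.48707089e-02  4.97073968e+01]
```

View pics/m7.png

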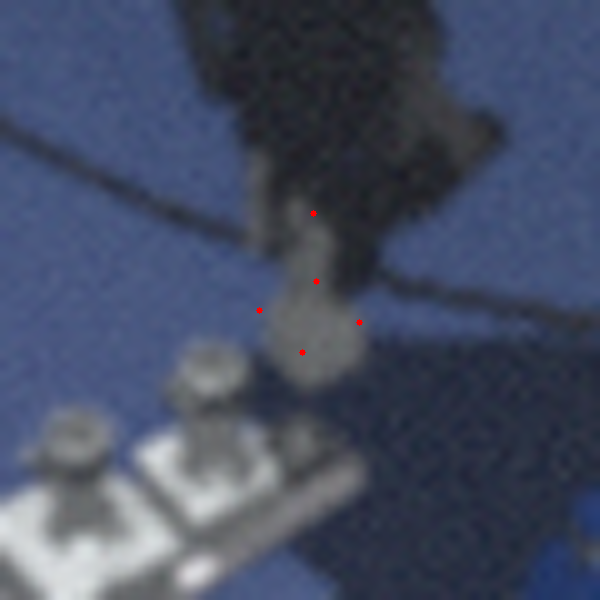

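The 20 head hangs upright over station 1, within 1 px, and 30 and 41 are seated. Lowering it.

{"method": "servo_tool", "body": {
  "plan": [
    [[0,0,-0.015,0,0],[0,0,-0.012,0,0],[0,0,-0.006,0,0],[0,0,-0.004,0,0],[0,0,-0.003,0,0],[0,0,0,0,0],[0,0,0,0,0],[0,0,0,0,0]]
  ]
}}

```text
time: 22.8
tool_pos: [436.4, 170.7, 116.1]
tcp_rot: [180.0, -0.0, 49.7]
ft_force: [-3.0, -0.1, 5.7]
finger_gap: 16.8
grip_force: 39.7
```

Contact is at the expected height, so I release it, lift and back off.

{"method": "servo_tool", "body": {
  "plan": [
    [[0,0,0,0,0.02],[0,0,0,0,0.025],[0,0,0,0,0.035],[0,0,0,0,0.05],[0,0,0,0,0.06],[0,0,0,0,0.06],[0,0,0.01,0,0.06],[0,0,0.03,0,0.06],[0,0,0.04,0,0.06],[0,0,0.03,0,0.06]]
  ]
}}

```text
time: 23.8
tool_pos: [436.5, 170.6, 228.4]
tcp_rot: [179.9, -0.1, 49.7]
ft_force: [-0.0, 0.6, 0.1]
finger_gap: 59.9
grip_force: 0.0
```

{"method": "servo_tool", "body": {
  "plan": [
    [[-0.02,0.04,0.02,0,0.06],[-0.02,0.04,0.02,0,0.06],[-0.02,0.04,0.02,0,0.06],[-0.02,0.04,0.02,0,0.06],[-0.01,0.04,0.01,0,0.06],[0,0.04,0,0,0.06],[0,0.04,0,0,0.06],[0,0,0,0,0.06],[0,0,0,0,0.06]]
  ]
}}

```text
time: 24.7
tool_pos: [345.7, 451.0, 315.3]
tcp_rot: [180.0, 0.1, 49.8]
ft_force: [-0.0, -0.6, 0.8]
finger_gap: 59.7
grip_force: 0.0
```

```bash
python3 - <<'E'
from h import *
print(sense()['tool_pos'])
st=[((436.5,170.2),20),((460.2,198.3),30),((490.6,233),41),((528.2,278.2),53)]
a=np.radians(49.7); e=np.array([np.cos(a),np.sin(a)]);g=np.array([-e[1],e[0]]); o=[]
for n in('top','side'):
    fs=[optics.snapshot(n) for _ in range(5)]; s=fs[0]; s['frame']=np.mean([f['frame'] for f in fs],0).astype('uint8')
    np.savez('pics/fin_'+n+'.png.npz',**s)
    u,v=proj(s,[482,224,30]).astype(int); h=30 if n=='top' else 38; k=400/(2*h)
    im=cv2.resize(s['frame'][v-h:v+h,u-h:u+h],(400,400),interpolation=cv2.INTER_CUBIC)
    for c,w in st:
        for p in [[*(np.array(c)+w/2*(i*e+j*g)),28] for i,j in((1,1),(1,-1),(-1,-1),(-1,1))]+[[*c,68]]:
            x=(proj(s,p)-[u-h,v-h])*k+k/2; cv2.circle(im,tuple(x.astype(int)),1,(0,0,255),-1)
    o.append(im)
cv2.imwrite('pics/m8.png',np.hstack(o))
E
```

```text
[345.72749254 450.98605055 315.33800656]
```

View pics/m8.png

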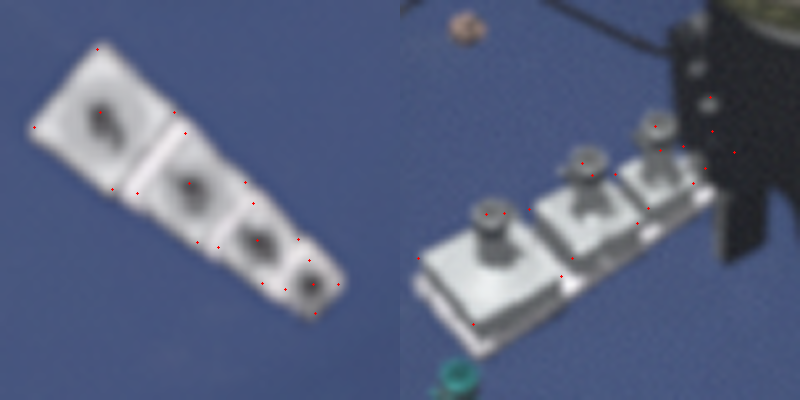

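All four sit on their pads with their necks on the predicted points. The gripper hides nozzle 20 in the side view, so I move back toward the start pose for a last look at it.

{"method": "servo_tool", "body": {
  "plan": [
    [[-0.025,0.02,0,0,0.06],[-0.025,0.02,0,0,0.06],[-0.025,0.02,0,0,0.06],[-0.025,0.02,0,0,0.06],[-0.025,0.02,0,0,0.06],[-0.02,0.015,0,0,0.06],[0,0,0,0,0.06],[0,0,0,0,0.06]]
  ]
}}

```text
time: 26.0
tool_pos: [200.9, 565.5, 315.3]
tcp_rot: [180.0, 0.0, 49.8]
ft_force: [0.6, -0.9, -0.5]
finger_gap: 60.0
grip_force: 0.0
```

```bash
python3 - <<'E'
from h import *
a=np.radians(49.7); e=np.array([np.cos(a),np.sin(a)]);g=np.array([-e[1],e[0]]); o=[]; c=np.array([436.5,170.5])
for n in('top','side'):
    fs=[optics.snapshot(n) for _ in range(6)]; s=fs[0]; s['frame']=np.mean([f['frame'] for f in fs],0).astype('uint8')
    u,v=proj(s,[*c,30]).astype(int); h=14; k=400/(2*h)
    im=cv2.resize(s['frame'][v-h:v+h,u-h:u+h],(400,400),interpolation=cv2.INTER_CUBIC)
    for p in [[*(c+10*(i*e+j*g)),z] for z in(10,28) for i,j in((1,1),(1,-1),(-1,-1),(-1,1))]+[[*c,68]]:
        x=(proj(s,p)-[u-h,v-h])*k+k/2; cv2.circle(im,tuple(x.astype(int)),2,(0,0,255),-1)
    o.append(im)
cv2.imwrite('pics/m9.png',np.hstack(o))
E
```

```text
(no output)
```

View pics/m9.png

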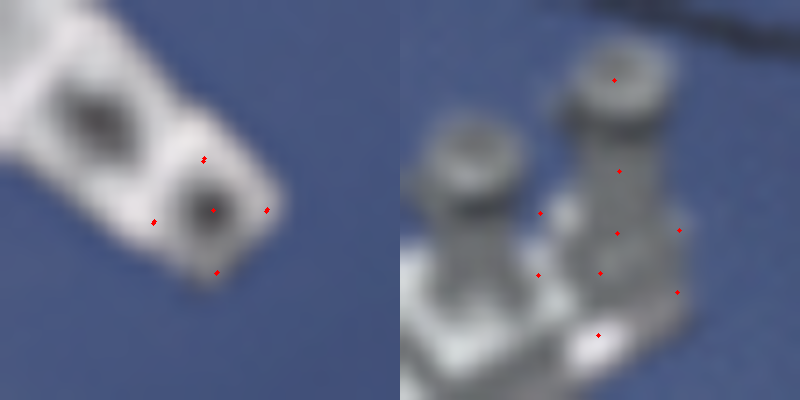

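Nozzle 20 stands upright and square on station 1, with its neck top at (620,75) and its right head corner at (688,220), each within 1 px of prediction. Handing in.

```bash
python3 -c "
from h import *
print(r.hand_in())"
```

```text
the job is handed in; nothing more can be done
None
```

All four nozzles stand on the stand in size order, smallest at the narrow end; the last pictures show each upright, square and within about 3 mm of its pad centre, and the job is handed in (about 27 s of the 112 s used, no verdict returned).

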